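Unclip the cover of a junction box

ROBOT

A 6-joint arm with a two-finger parallel gripper is mounted at the origin on the work surface. World frame = base frame: x ahead of the robot, y to its left, z up, the work surface at z = 0. Lengths are in m, angles in rad, forces in N, time in s.
With the tool pointing down it reaches from about 0.375 to 0.75 m from the base axis. Payload 9 kg.
Tool frame: the origin (TCP) lies midway between the tips of the shut fingers; the grasp point (between the pads) lies 19 mm behind it; z points along the fingers, y is the direction in which the jaws open and shut (so a half turn about z gives the same grasp; the last joint's range is limited). The gripper opens to 85 mm and grips with 20 to 120 N. Pads are 22 mm wide; open, the fingers measure 114 mm over their backs; the gripper's body (76 mm by 85 mm) begins 54 mm behind the grasp point. The pads swing forward as they close: fully open they stand 13 mm farther back than shut.
Start: joints at [-1.36, 0.104, 0.097, 1.564, 0, 1.353], TCP at [0.249, -0.546, 0.231] pointing down, gripper open.
Joint ranges: [-2.99, 2.99], [-0.84, 1.86], [-1.1, 1.16], [-1.84, 2.11], [-1.51, 1.56], [-3.14, 3.14]. Speed limits (rad/s): [2.22, 2.22, 2.57, 3.14, 3.14, 3.14].

INTERFACE

Orientations are given as a unit quaternion [w, x, y, z].
In Python, from cell import * gives the robot as it stands.
- The arm moves only by the tool drive_tool, never from a script. Its argument "increments" is one flat list of numbers, 5 for each row, row after row: the shift along the tool's x, y, z in units of 100 mm (1.0 is 100 mm), then the turn about the tool's z in units of 90 degrees (1.0 is 90 degrees), then the closure in counts, from 0 (fully open) to 255 (shut). A call has 1 to 8 rows; each row is the pose to reach, as a shift and turn from the pose commanded when the call began, along the tool's axes at that moment; what a row does not reach only later rows make up. A row lasts 1/10 s, in which the tool goes at most 50 mm and 8.59 degrees, less where a joint would pass 70% of its speed; a pose out of reach is approached as far as the arm can. A call with a number of a shift or a turn outside -1 to 1 is refused whole. A call with a gripper value outside its range is refused whole. The fingers move at their own pace and stop on an object; the grip force is fixed at half the most. Time passes only in rows, so rows that repeat a pose let the fingers close. It gives the time, the measured TCP pose, the force and the opening at its end, in the units of the state.
- sense(): the state, without advancing time (a new reading comes with each control period).
- grab_frame(name): name is "side" or "top" or "wrist"; returns a dict with "frame" (384x512x3 uint8, blue, green, red), "camera_matrix" (3x3 intrinsics, pixels), "rvec" (rotation vector, rad) and "tvec" (3), from world to camera coordinates, as OpenCV has them. Camera axes: x right, y down, z forward; pixel columns grow to the right and rows downward; lengths in m; the calibration is good to about 2 mm. A picture is of the moment at which its call begins. There is no depth.
- job_done(): hands the job in, once; it reports no verdict.
The state is a dict: "time": time; "q": joint angles; "joint_velocities": joint speeds; "joint_torque": joint torques, N m; "ee_pos": TCP position; "tool_rot": TCP orientation; "force": force on the tool from outside, world axes, zero at the start; "wrist_torque": the same for the moment, N m; "gripper_width": opening from 0.0 (shut) to 1.0 (fully open).
Only numpy, scipy, OpenCV 4.12 (cv2) and the standard library are available. Lean on these libraries where they do the work, as an engineer would, in place of code of your own. Each camera call takes 0.05 s, during which the arm holds its last target. There are 200 camera calls.

TASK

One of the two grey junction boxes has a clip-on cover with two upright fins; the other one's lid is flat and screwed down. Squeeze the springy fin (the snap tab) inward towards the fixed fin, keep it squeezed while you lift the cover straight off its box, then set the cover down, without dropping it, right way up and flat inside the shallow metal tray. Leave both boxes standing on the bench where they are.

Things in the scene. Friction and masses are not known exactly. Their poses are not given: they have to be found in the camera images.
- snap_box: Box to be opened: grey plastic, 110 mm long (its x), 76 wide (its y), 55 high without its cover, which covers the whole top. 0.9 kg, loose on the bench: it slides under a sideways push of 5 to 10 N, so closing fingers centre it. Origin: centre of its underside; z up.
- cover_grip (a point): Point on the loose grey cover (0.1 kg), midway between its two upright fins, half-way up; seated: 77 mm above the bench, over the box's centre, axes as the box's. Plate 110 x 76 x 4 mm, its top 18 mm below the point. Fins 34 wide (x), 4 thick, tops 18 above the point, outer faces 27 mm to each side (+-y). Set down on its skirt on a flat surface, the point is 34 mm above it.
- tab (a joint): Travel of the +y fin (the snap tab, small ridges on its outer face) towards the fixed -y fin, in m: 0 free, 0.010 at its stop, where the fins measure 44 mm over their outsides. Slides parallel to itself against a spring, 2 N at first, 8 N at the stop; springs back. Its hook frees the cover from about 0.006; squeeze it home with 20 N or more.
- tray: Shallow aluminium tray, open at the top, fixed to the bench, 170 mm (its x) by 200 mm (its y) outside, 18 mm high, walls and floor 3 mm thick. Origin: centre of its underside. The cover fits in at any yaw if it is about central.
- screwed_box: Look-alike grey box, 110 by 76 by 59 mm, with a flat lid and four screws and no fins, loose on the bench, 1 kg. To be left alone. Origin: centre of its underside.
Things that resemble listed ones, but are neither listed nor needed, are in the scene too. What is shaped like the part that bears cover_grip but pink or turquoise is not meant.

How it is judged:
By the outcome, as a careful person would: the job done as asked, in the order asked, and still so for the second after the job is handed in, with the robot touching nothing.
It also fails if it takes over 42 s, if anything falls off the work surface, if the arm or the gripper's body presses on something with over 40 N, if the wrist force passes 120 N, or if a joint passes its speed limit or range.

## Working session

There is one attempt and no reset: what is moved stays moved. The work goes in short steps, Python scripts to look and compute and a tool call to move; the robot and the scene stay as the last step left them, time stands still between calls to the robot, and variables do not carry over. Pictures are saved under pics/ and viewed, about 8 in all and at most 12, crops included, and the job is handed in when it is done.

Besides the shell and the picture viewer there is one more tool, called after "Request:" as name(argument=value, ...), one argument or row to a line, values as JSON. drive_tool: Moves the arm, as the interface text tells. Shifts and turns lie within -1 to 1; 1 stands for 100 mm of shift or 90 degrees of turn. Its arguments: {"type":"object","properties":{"increments":{"type":"array","items":{"type":"number"}}},"required":["increments"]}

```bash
mkdir -p pics
cat > h.py <<'E'
from cell import *
import numpy as np, cv2
def cam(n):
    d=grab_frame(n); R=cv2.Rodrigues(np.array(d["rvec"],float))[0]; t=np.array(d["tvec"],float).ravel()
    return d["frame"],np.array(d["camera_matrix"],float),R,t
def ray(c,px,z):
    _,K,R,t=c; o=-R.T@t; v=R.T@np.linalg.inv(K)@np.array([px[0],px[1],1.])
    return o+v*(z-o[2])/v[2]
def proj(c,p):
    _,K,R,t=c; q=K@(R@np.array(p,float)+t); return q[:2]/q[2]
def save(c,name): cv2.imwrite('pics/'+name+'.png',c[0])
E
python3 - <<'E'
from h import *
import pickle
C={n:cam(n) for n in ("top","side")}
pickle.dump(C,open('c0.pkl','wb'))
for n,c in C.items(): save(c,n+'0'); print(n,-c[2].T@c[3])
s=sense();print({k:np.round(v,3) for k,v in s.items()})
E
```

```text
top [0.43205182 0.01577051 0.79547685]
side [0.22322318 0.5305892  0.81813672]
{'time': np.float64(0.1), 'q': array([-1.36 ,  0.105,  0.097,  1.564, -0.   ,  1.353]), 'joint_velocities': array([-0.003, -0.002,  0.004, -0.001,  0.   ,  0.002]), 'joint_torque': array([ 6.0000e-03, -5.5821e+01,  5.0472e+01,  1.3000e-02, -0.0000e+00,
       -0.0000e+00]), 'ee_pos': array([ 0.249, -0.545,  0.231]), 'tool_rot': array([-0.001,  0.977,  0.213, -0.   ]), 'force': array([-0.183, -0.547,  0.354]), 'wrist_torque': array([-0.013,  0.015,  0.003]), 'gripper_width': np.float64(0.999)}
```

View pics/top0.png

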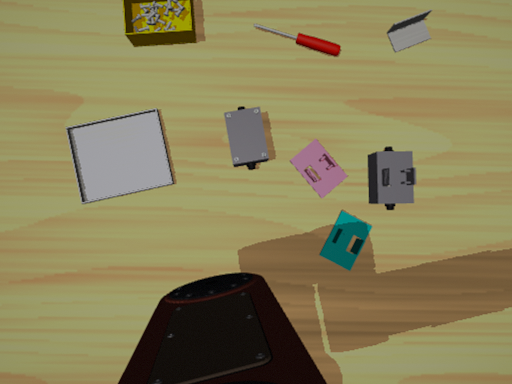

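View pics/side0.png

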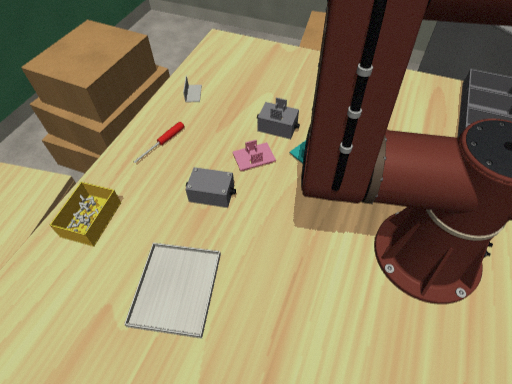

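Top view: snap box with two fins at (393,178). Look-alikes are the flat screwed box (247,136), the pink cover (319,168), the turquoise cover (346,240) and the light bracket (410,32). The tray is at (121,156). I choose (393,178): grey, with two fins. Next is a close crop and measurement.

Run:
```python
from h import *
import pickle
C=pickle.load(open('c0.pkl','rb')); c=C['top']; f=c[0]
a=cv2.resize(f[135:220,350:435],(560,560),interpolation=cv2.INTER_CUBIC)
cv2.imwrite('pics/crop1.png',a)
hsv=cv2.cvtColor(f,cv2.COLOR_BGR2HSV)
m=((hsv[...,1]<60)&(hsv[...,2]>20)).astype(np.uint8)
for q in cv2.findContours(m,cv2.RETR_EXTERNAL,cv2.CHAIN_APPROX_NONE)[0]:
    if cv2.contourArea(q)>400:
        r=cv2.minAreaRect(q); x,y=r[0]
        z=0.018 if x<200 else 0.059
        b=[ray(c,p,z)[:2] for p in cv2.boxPoints(r)]
        print(np.round(r[0],1),np.round(r[1],1),round(r[2],1),'world c',np.round(ray(c,r[0],z),4),'sides',np.round([np.linalg.norm(b[0]-b[1]),np.linalg.norm(b[1]-b[2])],3),'dir',np.round(np.degrees(np.arctan2(*(b[1]-b[0])[::-1])),1))
```

```text
[391.5 177.5] [61. 47.] 90.0 world c [ 0.487  -0.2798  0.059 ] sides [0.1   0.128] dir -88.6
[118.7 155.3] [79.  94.5] 77.8 world c [0.5256 0.3024 0.018 ] sides [0.203 0.173] dir -76.0
[246.4 137.7] [59.6 36.6] 79.9 world c [0.5634 0.0259 0.059 ] sides [0.076 0.125] dir -78.3
[412.6  30.3] [27.7 50. ] 68.2 world c [ 0.8029 -0.3237  0.059 ] sides [0.109 0.06 ] dir -66.3
```

View pics/crop1.png

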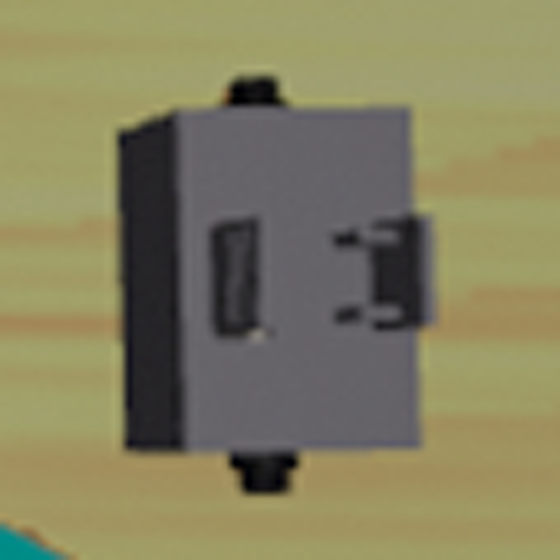

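The crop shows two upright fins on the cover, at image (386,177) and (410,177). The plate slots beside the right fin suggest that it is the tab. Next I compute the plate pose and the move.

```bash
cat >> h.py <<'E'
def go(p,yaw):
    "shift (100mm units) and turn (90deg units) from measured pose to world p, tool-x heading yaw (deg), tool down"
    s=sense(); w,x,y,z=s["tool_rot"]
    from scipy.spatial.transform import Rotation as Ro
    M=Ro.from_quat([x,y,z,w]).as_matrix()
    cur=np.degrees(np.arctan2(M[1,0],M[0,0]))
    print('t',round(float(s["time"]),2),'pos',np.round(s["ee_pos"],4),'yaw',round(cur,2),'w',round(float(s["gripper_width"]),3),'F',np.round(s["force"],1),'tilt z',np.round(M[:,2],3))
    print('shift',np.round(M.T@(np.array(p)-s["ee_pos"])*10,3),'turn',round(-(((yaw-cur+90)%180)-90)/90,3))
E
python3 - <<'E'
from h import *
import pickle
c=pickle.load(open('c0.pkl','rb'))['top']
k=85/560
P=[ray(c,(350+u*k-.5+.5*k,135+v*k-.5+.5*k),.059)[:2] for u,v in [(178,110),(410,108),(422,447),(187,450)]]
P=np.array(P);print(P.round(4), 'sides',[round(float(np.linalg.norm(P[i]-P[i-1])),4) for i in range(4)])
d=P[0]-P[3]+P[1]-P[2]; print('c',P.mean(0).round(4),'yaw x',np.degrees(np.arctan2(d[1],d[0])))
F=np.array([ray(c,(350+u*k,135+v*k),.095)[:2] for u,v in [(212,278),(433,272)]]);print('fin outer tops',F, F.mean(0))
go([P.mean(0)[0],P.mean(0)[1],.2],0)
E
```

```text
[[ 0.5416 -0.2478]
 [ 0.544  -0.3228]
 [ 0.4357 -0.327 ]
 [ 0.4333 -0.2515]] sides [0.1083, 0.075, 0.1084, 0.0756]
c [ 0.4886 -0.2873] yaw x 2.08455413490432
fin outer tops [[ 0.48455927 -0.24654674]
 [ 0.48782659 -0.31434787]] [ 0.48619293 -0.2804473 ]
t 0.1 pos [ 0.2494 -0.5454  0.2306] yaw 24.57 w 0.999 F [-0.2 -0.5  0.4] tilt z [-0.     0.001 -1.   ]
shift [ 3.249 -1.352  0.308] turn 0.273
```

Request:
drive_tool(
  increments=[0.5, -0.2, 0, 0, 0, 1, -0.4, 0, 0, 0, 1, -0.4, 0, 0, 0],
)

```text
time: 0.4
ee_pos: [0.3265, -0.4644, 0.2313]
tool_rot: [-0.001, 0.977, 0.214, 0.0]
force: [-1.1, -0.3, 0.1]
gripper_width: 1.001
```

Request:
drive_tool(
  increments=[0.5, -0.2, 0, 0, 0, 1, -0.5, 0, 0, 0, 1, -0.5, 0, 0, 0],
)

```text
time: 0.7
ee_pos: [0.3959, -0.3775, 0.2313]
tool_rot: [-0.0, 0.977, 0.214, 0.0]
force: [-0.1, -0.7, 0.5]
gripper_width: 1.001
```

Request:
drive_tool(
  increments=[0.5, -0.2, 0.1, 0.08, 0, 1, -0.4, 0.1, 0.16, 0, 1, -0.4, 0.1, 0.25, 0, 1, -0.4, 0.1, 0.25, 0],
)

```text
time: 1.1
ee_pos: [0.469, -0.3018, 0.2209]
tool_rot: [-0.0, 1.0, 0.018, -0.0]
force: [-1.2, -1.6, -0.8]
gripper_width: 0.997
```

Run:
```python
from h import *
import pickle
go([.489,-.287,.2],2)
c=cam('wrist');save(c,'w1');pickle.dump(c,open('w1.pkl','wb'));print(-c[2].T@c[3])
```

```text
t 1.1 pos [ 0.469  -0.3018  0.2209] yaw 2.09 w 0.997 F [-1.2 -1.6 -0.8] tilt z [-0.001  0.    -1.   ]
shift [ 0.206 -0.14   0.209] turn 0.001
[ 0.53626265 -0.29849311  0.36190657]
```

View pics/w1.png

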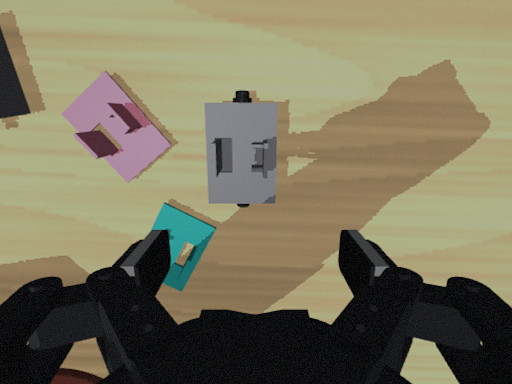

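Wrist view: the cover plate spans (205..277, 102..204), with the left fin at about (218,155) and the right fin at about (268,154). The right fin has slots and links beside it. I'll zoom in once and measure.

Run:
```python
from h import *
import pickle
c=pickle.load(open('w1.pkl','rb'))
cv2.imwrite('pics/crop2.png',cv2.resize(c[0][90:215,185:310],(750,750),interpolation=cv2.INTER_CUBIC))
P=np.array([ray(c,p,.059)[:2] for p in [(205,103),(277,102),(276,203),(209,204)]])
d=P[0]-P[3]+P[1]-P[2]; print([round(float(np.linalg.norm(P[i]-P[i-1])),4) for i in range(4)],'c',P.mean(0).round(4),'yaw x',np.degrees(np.arctan2(d[1],d[0])))
```

```text
[0.1097, 0.0743, 0.1096, 0.0759] c [ 0.4896 -0.2873] yaw x 2.4151094381289724
```

View pics/crop2.png

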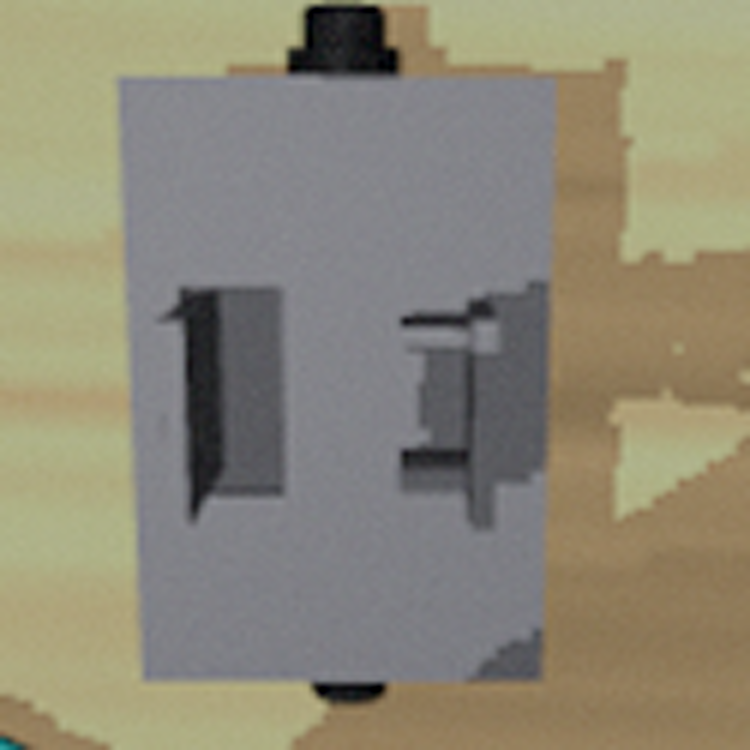

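The cover pose agrees between the views: (0.489, -0.287), yaw 2°. The right fin, with guides at crop (435,390), is the tab. I go down biased 3 mm towards the fixed fin.

Request:
drive_tool(
  increments=[0.2, -0.17, 0.2, 0, 0, 0.2, -0.17, 0.6, 0, 0, 0.2, -0.17, 0.9, 0, 0, 0.2, -0.17, 0.9, 0, 0],
)

```text
time: 1.55
ee_pos: [0.4847, -0.2844, 0.1267]
tool_rot: [-0.002, 1.0, 0.019, -0.003]
force: [-0.1, 0.1, -0.4]
gripper_width: 1.002
```

Run:
```python
from h import *
go([.489,-.284,.062],2.2)
```

```text
t 1.55 pos [ 0.4847 -0.2844  0.1267] yaw 2.19 w 1.002 F [-0.1  0.1 -0.4] tilt z [-0.006  0.005 -1.   ]
shift [0.046 0.    0.647] turn -0.0
```

Request:
drive_tool(
  increments=[0, 0, 0, 0, 0, 0, 0, 0, 0, 0],
)

```text
time: 1.75
ee_pos: [0.488, -0.2866, 0.1336]
tool_rot: [0.001, 1.0, 0.018, 0.001]
force: [-0.8, 0.1, 0.1]
gripper_width: 0.999
```

Run:
```python
from h import *
go([.489,-.284,.062],2.2)
```

```text
t 1.75 pos [ 0.488  -0.2866  0.1336] yaw 2.08 w 0.999 F [-0.8  0.1  0.1] tilt z [ 0.002 -0.002 -1.   ]
shift [ 0.009 -0.027  0.716] turn -0.001
```

Request:
drive_tool(
  increments=[0, -0.03, 0.2, 0, 0, 0, -0.03, 0.4, 0, 0, 0, -0.03, 0.6, 0, 0, 0, -0.03, 0.68, 0, 0, 0, -0.03, 0.7, 0, 0, 0, -0.03, 0.7, 0, 0, 0, -0.03, 0.7, 0, 0],
)

```text
time: 2.45
ee_pos: [0.4882, -0.2828, 0.0628]
tool_rot: [0.001, 1.0, 0.018, 0.001]
force: [-0.1, 0.4, -0.1]
gripper_width: 0.998
```

Run:
```python
from h import *
go([.489,-.284,.062],2.2)
c=cam('wrist');a=cam('side')
u,v=proj(a,[.489,-.284,.077]);u=int(min(max(u,90),420));v=int(min(max(v,90),290));print(u,v)
s=cv2.resize(a[0][v-60:v+60,u-60:u+60],(384,384),interpolation=cv2.INTER_CUBIC)
cv2.imwrite('pics/d1.png',cv2.resize(np.hstack([c[0],s]),(800,343)))
```

```text
t 2.45 pos [ 0.4882 -0.2828  0.0628] yaw 2.07 w 0.998 F [-0.1  0.4 -0.1] tilt z [ 0.001 -0.001 -1.   ]
shift [0.008 0.013 0.008] turn -0.001
277 108
```

View pics/d1.png

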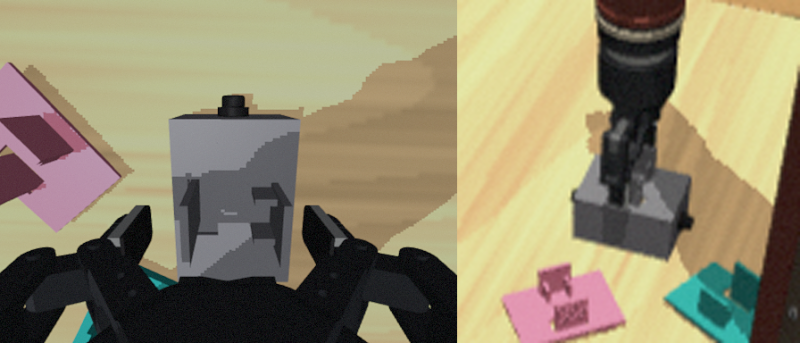

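Fingers stand outside both fins (fins at (193,210) and (275,210), pads at (135,235) and (320,235)). I close in stages while watching the force.

Request:
drive_tool(
  increments=[0, 0, 0, 0, 70, 0, 0, 0, 0, 80, 0, 0, 0, 0, 90, 0, 0, 0, 0, 90, 0, 0, 0, 0, 90],
)

```text
time: 3.05
ee_pos: [0.4878, -0.2837, 0.0621]
tool_rot: [0.002, 1.0, 0.018, 0.0]
force: [0.1, -6.2, 1.6]
gripper_width: 0.649
```

Request:
drive_tool(
  increments=[0, 0, 0, 0, 100, 0, 0, 0, 0, 105, 0, 0, 0, 0, 105, 0, 0, 0, 0, 105],
)

```text
time: 3.45
ee_pos: [0.4882, -0.2848, 0.0629]
tool_rot: [0.003, 1.0, 0.017, 0.001]
force: [-0.6, -8.9, 4.9]
gripper_width: 0.588
```

Run:
```python
from h import *
c=cam('wrist');save(c,'w3')
cv2.imwrite('pics/w3c.png',cv2.resize(c[0][110:330,140:380],(720,600),interpolation=cv2.INTER_CUBIC))
```

```text
(no output)
```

View pics/w3c.png

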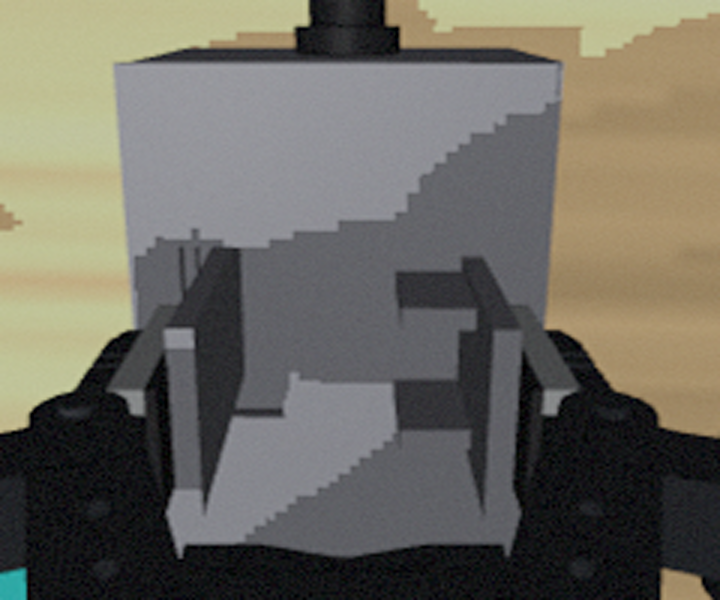

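The ridges are on the left fin's outer face (crop (185,265)), with a slot line at its base. The right fin has gussets, so the left fin (+y world) is the tab. That corrects my earlier guess. I shift towards the right fin while closing so that the box doesn't get pushed.

Request:
drive_tool(
  increments=[0, 0.02, 0, 0, 105, 0, 0.05, 0, 0, 105, 0, 0.05, 0, 0, 120, 0, 0.05, 0, 0, 160, 0, 0.05, 0, 0, 200, 0, 0.05, 0, 0, 200],
)

```text
time: 4.1
ee_pos: [0.4884, -0.2892, 0.0636]
tool_rot: [0.002, 1.0, 0.018, 0.001]
force: [-3.5, -5.0, 14.0]
gripper_width: 0.494
```

Request:
drive_tool(
  increments=[0, 0, 0, 0, 255, 0, 0, 0, 0, 255, 0, 0, 0, 0, 255, 0, 0, 0, 0, 255],
)

```text
time: 4.5
ee_pos: [0.4884, -0.2892, 0.0636]
tool_rot: [0.002, 1.0, 0.018, 0.001]
force: [-3.7, -5.2, 13.7]
gripper_width: 0.494
```

Run:
```python
from h import *
go([.489,-.287,.062],2.2)
c=cam('wrist');save(c,'w4')
cv2.imwrite('pics/w4c.png',cv2.resize(c[0][110:330,140:380],(720,600),interpolation=cv2.INTER_CUBIC))
```

```text
t 4.5 pos [ 0.4884 -0.2892  0.0636] yaw 2.03 w 0.494 F [-3.7 -5.2 13.7] tilt z [ 0.002 -0.004 -1.   ]
shift [ 0.007 -0.021  0.016] turn -0.002
```

View pics/w4c.png

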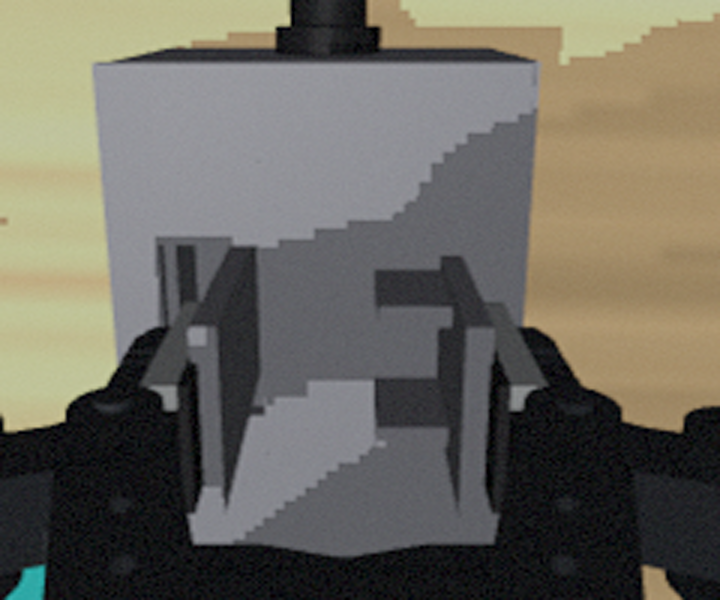

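The left fin moved inward relative to its slot and the opening is about 42–44 mm, so the tab is home. I lift straight up.

Request:
drive_tool(
  increments=[0, 0, -0.05, 0, 255, 0, 0, -0.1, 0, 255, 0, 0, -0.2, 0, 255, 0, 0, -0.35, 0, 255, 0, 0, -0.55, 0, 255, 0, 0, -0.8, 0, 255, 0, 0, -1, 0, 255, 0, 0, -1, 0, 255],
)

```text
time: 5.35
ee_pos: [0.4891, -0.2878, 0.1655]
tool_rot: [0.002, 1.0, 0.018, 0.002]
force: [0.6, 0.0, -2.2]
gripper_width: 0.49
```

Run:
```python
from h import *
go([.5256,.3024,.17],14-90)
c=cam('side');d=cam('wrist')
cv2.imwrite('pics/lift.png',cv2.resize(np.hstack([c[0],d[0]]),(800,300)))
```

```text
t 5.35 pos [ 0.4891 -0.2878  0.1655] yaw 2.09 w 0.49 F [ 0.6  0.  -2.2] tilt z [ 0.004 -0.003 -1.   ]
shift [ 0.581 -5.884 -0.063] turn 0.868
```

View pics/lift.png

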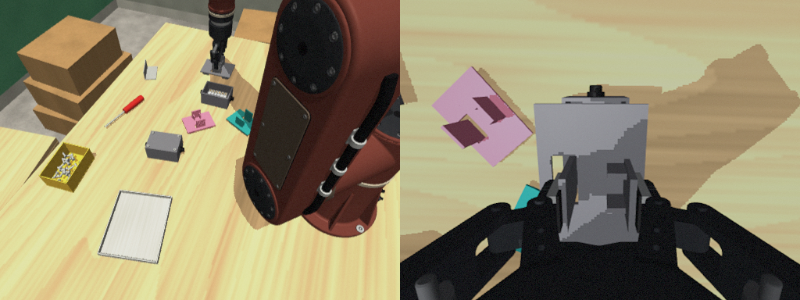

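Cover is off: the box stands open (left image (216,95)) and the cover is in the jaws. I carry it to the tray, turning towards yaw about 104° because the last joint would otherwise run out of range.

Request:
drive_tool(
  increments=[0, -0.1, 0, -0.08, 255, 0, -0.25, 0, -0.16, 255, 0, -0.4, 0, -0.25, 255, 0, -0.6, 0, -0.34, 255, 0, -0.8, 0, -0.43, 255, 0, -1, 0, -0.52, 255, 0, -1, 0, -0.6, 255, 0, -1, 0, -0.65, 255],
)

```text
time: 6.25
ee_pos: [0.4835, -0.1858, 0.1599]
tool_rot: [-0.001, 0.862, 0.507, -0.0]
force: [0.3, -0.3, -1.1]
gripper_width: 0.486
```

Run:
```python
from h import *
go([.5256,.3024,.17],104)
print(sense()["q"])
```

```text
t 6.25 pos [ 0.4835 -0.1858  0.1599] yaw 60.92 w 0.486 F [ 0.3 -0.3 -1.1] tilt z [-0.002  0.001 -1.   ]
shift [ 4.471 -2.005 -0.095] turn -0.479
[-6.19874125e-01 -1.46457512e-01 -2.79522152e-01  1.44001212e+00
  1.81356589e-04  1.45848831e+00]
```

Request:
drive_tool(
  increments=[0.1, -0.05, 0, -0.08, 255, 0.3, -0.1, 0, -0.16, 255, 0.5, -0.2, 0, -0.25, 255, 0.7, -0.3, 0, -0.34, 255, 0.9, -0.4, 0, -0.42, 255, 1, -0.45, -0.1, -0.47, 255, 1, -0.45, -0.1, -0.47, 255],
)

```text
time: 6.95
ee_pos: [0.4939, -0.0765, 0.171]
tool_rot: [-0.0, 0.622, 0.783, 0.0]
force: [-0.1, -1.5, -0.4]
gripper_width: 0.488
```

Run:
```python
from h import *
go([.5256,.3024,.17],104)
print(sense()["q"])
```

```text
t 6.95 pos [ 0.4939 -0.0765  0.171 ] yaw 103.04 w 0.488 F [-0.1 -1.5 -0.4] tilt z [-0.     0.001 -1.   ]
shift [3.619 1.164 0.012] turn -0.011
[-4.16123520e-01 -2.06978941e-01 -3.13271302e-01  1.46515779e+00
  3.31995230e-04  9.27009696e-01]
```

Request:
drive_tool(
  increments=[0.15, 0.05, 0, 0, 255, 0.45, 0.15, 0, 0, 255, 0.8, 0.25, 0, 0, 255, 1, 0.32, 0, 0, 255],
)

```text
time: 7.35
ee_pos: [0.5024, 0.0281, 0.1701]
tool_rot: [-0.001, 0.624, 0.781, -0.0]
force: [1.2, 0.4, -1.1]
gripper_width: 0.488
```

Request:
drive_tool(
  increments=[0.35, 0.1, 0, 0, 255, 0.7, 0.2, 0, 0, 255, 1, 0.32, 0, 0, 255],
)

```text
time: 7.65
ee_pos: [0.5114, 0.1323, 0.1701]
tool_rot: [-0.001, 0.625, 0.781, -0.0]
force: [1.2, -0.8, -1.5]
gripper_width: 0.488
```

Request:
drive_tool(
  increments=[0.35, 0.1, 0, 0, 255, 0.7, 0.2, 0, 0, 255, 1, 0.32, 0, 0, 255, 1, 0.32, 0, 0, 255],
)

```text
time: 8.05
ee_pos: [0.5205, 0.2384, 0.1696]
tool_rot: [-0.001, 0.623, 0.782, -0.0]
force: [0.1, -0.5, -1.4]
gripper_width: 0.489
```

Run:
```python
from h import *
go([.5256,.3024,.12],104)
```

```text
t 8.05 pos [0.5205 0.2384 0.1696] yaw 102.88 w 0.489 F [ 0.1 -0.5 -1.4] tilt z [-0.002  0.    -1.   ]
shift [0.613 0.193 0.496] turn -0.012
```

Request:
drive_tool(
  increments=[0.2, 0.07, 0, 0, 255, 0.4, 0.15, 0.1, 0, 255, 0.57, 0.2, 0.3, 0, 255, 0.57, 0.2, 0.6, 0, 255, 0.57, 0.2, 0.9, 0, 255, 0.57, 0.2, 1, 0, 255, 0.57, 0.2, 1, 0, 255, 0.57, 0.2, 1, 0, 255],
)

```text
time: 8.85
ee_pos: [0.5283, 0.2955, 0.0723]
tool_rot: [0.0, 0.624, 0.781, 0.0]
force: [0.2, -0.0, -0.6]
gripper_width: 0.488
```

Run:
```python
from h import *
go([.524,.300,.0236],104)
c=cam('side');u,v=proj(c,[.524,.3,.04]);u=int(u);v=int(v)
d=cam('wrist')
s=cv2.resize(c[0][max(v-100,0):v+90,u-95:u+95],(384,384))
cv2.imwrite('pics/tray1.png',cv2.resize(np.hstack([s,d[0]]),(800,343)))
```

```text
t 8.85 pos [0.5283 0.2955 0.0723] yaw 102.79 w 0.488 F [ 0.2 -0.  -0.6] tilt z [ 0.001  0.    -1.   ]
shift [ 0.053 -0.033  0.487] turn -0.013
```

View pics/tray1.png

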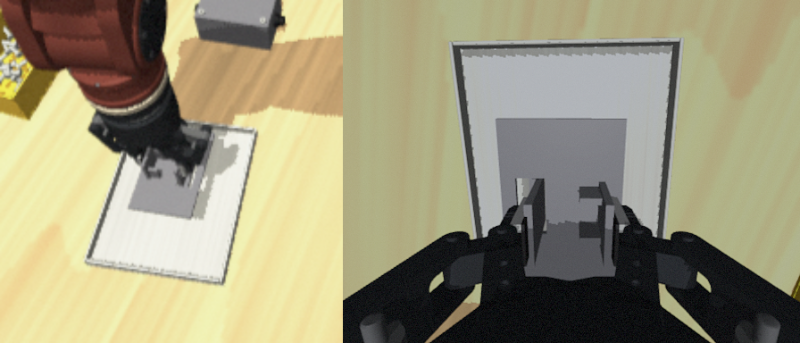

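The cover is level and square over the tray (right image: cover (497–627), tray walls (455–680)). I lower it slowly.

Request:
drive_tool(
  increments=[0.05, -0.02, 0.15, 0, 255, 0.05, -0.02, 0.3, 0, 255, 0.05, -0.02, 0.4, 0, 255, 0.05, -0.02, 0.44, 0, 255, 0.05, -0.02, 0.46, 0, 255, 0.05, -0.02, 0.46, 0, 255, 0.05, -0.02, 0.46, 0, 255],
)

```text
time: 9.65
ee_pos: [0.525, 0.3005, 0.0258]
tool_rot: [0.0, 0.623, 0.782, 0.0]
force: [-0.5, 0.0, -0.3]
gripper_width: 0.49
```

Request:
drive_tool(
  increments=[0, 0, 0.01, 0, 255, 0, 0, 0.02, 0, 255, 0, 0, 0.02, 0, 255],
)

```text
time: 9.95
ee_pos: [0.525, 0.3005, 0.024]
tool_rot: [0.0, 0.623, 0.782, 0.0]
force: [-0.2, -0.3, 3.0]
gripper_width: 0.486
```

Request:
drive_tool(
  increments=[0, 0, 0.01, 0, 255, 0, 0, 0.01, 0, 255],
)

```text
time: 10.15
ee_pos: [0.5252, 0.3005, 0.0237]
tool_rot: [0.0, 0.623, 0.782, 0.0]
force: [-1.8, -1.4, 10.4]
gripper_width: 0.491
```

Firm contact (10 N). I release gradually.

Request:
drive_tool(
  increments=[0, 0, -0.005, 0, 140, 0, 0, -0.005, 0, 125, 0, 0, -0.005, 0, 115, 0, 0, -0.005, 0, 105, 0, 0, -0.005, 0, 95, 0, 0, -0.005, 0, 80, 0, 0, -0.005, 0, 40, 0, 0, -0.005, 0, 0],
)

```text
time: 10.95
ee_pos: [0.5247, 0.3004, 0.0229]
tool_rot: [0.0, 0.623, 0.782, 0.0]
force: [-0.1, 0.4, -0.5]
gripper_width: 0.981
```

Request:
drive_tool(
  increments=[0, 0, 0, 0, 0, 0, 0, 0, 0, 0, 0, 0, 0, 0, 0],
)

```text
time: 11.25
ee_pos: [0.5246, 0.3004, 0.0228]
tool_rot: [0.0, 0.623, 0.782, 0.0]
force: [-0.1, 0.2, 0.4]
gripper_width: 1.004
```

Request:
drive_tool(
  increments=[0, 0, -0.1, 0, 0, 0, 0, -0.3, 0, 0, 0, 0, -0.6, 0, 0, 0, 0, -1, 0, 0, 0, 0, -1, 0, 0],
)

```text
time: 11.75
ee_pos: [0.5277, 0.3015, 0.1299]
tool_rot: [0.003, 0.623, 0.782, 0.004]
force: [0.8, 0.1, -0.1]
gripper_width: 0.999
```

Request:
drive_tool(
  increments=[0, 0, -0.3, 0, 0, 0, 0, -0.6, 0, 0, 0, 0, -1, 0, 0, -0.5, 0, -1, 0, 0, -1, 0, -1, 0, 0, -1, 0, -1, 0, 0, -1, 0, -1, 0, 0],
)

```text
time: 12.45
ee_pos: [0.5472, 0.2019, 0.2232]
tool_rot: [0.0, 0.624, 0.781, 0.0]
force: [-0.5, -0.5, 0.3]
gripper_width: 0.999
```

Run:
```python
from h import *
c=cam('side');d=cam('top');print({k:np.round(v,3) for k,v in sense().items() if k in('time','force','gripper_width','joint_velocities')})
cv2.imwrite('pics/fin.png',cv2.resize(np.hstack([c[0],d[0]]),(800,300)))
# plate corners expected from tray pose
hsv=cv2.cvtColor(d[0],cv2.COLOR_BGR2HSV)
m=((hsv[...,1]<60)&(hsv[...,2]>60)&(hsv[...,2]<165)).astype(np.uint8)
for q in cv2.findContours(m,cv2.RETR_EXTERNAL,cv2.CHAIN_APPROX_NONE)[0]:
    if cv2.contourArea(q)>400:
        r=cv2.minAreaRect(q);z=.019 if r[0][0]<200 else .055;b=[ray(d,p,z)[:2] for p in cv2.boxPoints(r)]
        print(np.round(r[0]),np.round(ray(d,r[0],z),3),np.round([np.linalg.norm(b[0]-b[1]),np.linalg.norm(b[1]-b[2])],3))
```

```text
{'time': np.float64(12.55), 'joint_velocities': array([ 0.017,  0.004, -0.001,  0.001, -0.002, -0.001]), 'force': array([ 0.08 , -0.12 ,  0.301]), 'gripper_width': np.float64(0.998)}
[393. 177.] [ 0.489 -0.284  0.055] [0.077 0.111]
[119. 156.] [0.525 0.302 0.019] [0.202 0.172]
[246. 135.] [0.569 0.027 0.055] [0.076 0.111]
[409.  36.] [ 0.793 -0.317  0.055] [0.085 0.045]
```

View pics/fin.png

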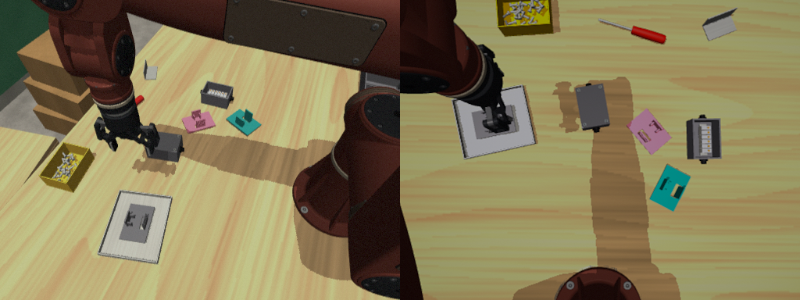

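The cover lies central, flat and upright in the tray (left image (136,220)). Both boxes are standing, and the snap box is open at (0.489,-0.284), about 3 mm from where it started. The gripper is clear.

```bash
python3 -c "
from cell import *
print(job_done())"
```

```text
the job is handed in; nothing more can be done
None
```

I squeezed the snap tab home, lifted the cover straight off its box and set it down in the tray. I then released it, backed the arm clear and handed the job in at about 12.6 s.

**Final checks**
- **Cover:** the last pictures show it upright, flat and about central in the tray. It touched down with about 10 N before I opened the fingers.
- **Snap box:** it is open and standing at (0.489, -0.284), about 3 mm from its first measured place.
- **Screwed box:** it is standing and the arm did not touch it. My two measurements of it differ by about 6 mm in x. I put that down to the first one including its protruding fittings and using a different plane height.
- **Robot:** at the last reading the gripper was fully open, nothing was in contact, and the force was about 0.3 N.

**Tab mix-up:** I first took the right-hand fin for the tab. A close view during the staged closing showed the ridges on the other fin, so I moved the gripper across before squeezing fully. This is the likely cause of the 3 mm shift.

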